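# Slip-test two chess rooks on the marble ramp and sort them

### The arm

A 6-joint arm with a two-finger parallel gripper is mounted at the origin on the work surface. World frame = base frame: x ahead of the robot, y to its left, z up, the work surface at z = 0. Lengths are in m, angles in degrees, forces in N, time in s.
With the tool pointing down it reaches from about 0.4 to 0.825 m from the base axis. Payload 7 kg.
Tool frame: the origin (TCP) lies midway between the tips of the shut fingers; the grasp point (between the pads) lies 19 mm behind it (ctrl.hold_point_z is the distance from the TCP to the grasp point, in m); z points along the fingers, x is the direction in which the jaws open and shut, and the axes are right-handed (so a half turn about z gives the same grasp; the last joint's range is limited). The gripper opens to 88 mm and grips with 3 to 60 N. Pads are 19 mm wide; open, the fingers measure 130 mm over their backs; the gripper's body (78 mm by 193 mm) begins 47 mm behind the grasp point.
Start: joints at [-57.405, 20.546, 0.682, 0, -70.136, -16.507], TCP at [0.187, -0.649, 0.227] pointing down, gripper open.
Joint ranges: [-176.03, 176.03], [-82.01, 121.73], [-58.28, 71.71], [-173.87, 95.51], [-174.79, -0.11], [-173.66, 173.66]. Speed limits (degrees/s): [136.94, 136.94, 172.46, 180, 180, 180].

### API

Orientations are given as [roll, pitch, yaw] about the fixed x, y, z axes, in that order (R = Rz(yaw) Ry(pitch) Rx(roll)).
In Python, from plant import ctrl gives the robot as it stands.
- The arm moves only by the tool apply_moves, never from a script. Its argument "motion" is a list of rows, each a list of 2 entries, a list of its own where there are three numbers: the shift along the world's x, y, z in cm, then the turn about the world's z in degrees. In form: [[[tx, ty, tz], roll], ...]. A call has 1 to 10 rows; each row is the pose to reach, as a shift and turn from the pose commanded when the call began; what a row does not reach only later rows make up. A row lasts 1/10 s, in which the tool goes at most 50 mm and 8.59 degrees, less where a joint would pass 70% of its speed; a pose out of reach is approached as far as the arm can. A call with a gripper value outside its range is refused whole. "hand" is the finger opening in cm, from 0 to 8.76, set as the call begins (left out, the last holds). The fingers move at their own pace and stop on an object; the grip force is fixed at half the most. Time passes only in rows, so rows that repeat a pose let the fingers close. It gives the time, the measured TCP pose, the force and the opening at its end, in the units of the state.
- ctrl.get_obs(): the state, without advancing time (a new reading comes with each control period).
- ctrl.snapshot(name): name is "scene" or "side" or "wrist"; returns (picture, depth): 384x512x3 uint8, blue, green, red; 384x512 float32, m along the optical axis (not along the pixel's ray), 0 where there is no reading.
- ctrl.camera_model(name): a dict with "fx", "fy", "cx", "cy" (pixels), "cam_to_world" (4x4, takes a point from camera to world coordinates); the wrist camera has in their place "tool_from_camera" (4x4, takes a point from camera to tool coordinates, whose origin is the TCP and whose axes are the tool frame's). Camera axes: x right, y down, z forward; pixel columns grow to the right and rows downward; lengths in m; the calibration is good to about 2 mm. A picture is of the moment at which its call begins: read the wrist's pose just before it. camera_model takes no time and is no camera call.
- ctrl.close_job(): hands the job in, once; it reports no verdict.
The state is a dict: "clock": time; "joint_pos": joint angles; "qvel": joint speeds; "tau": joint torques, N m; "tool_pos": TCP position; "orientation": TCP orientation; "force": force on the tool from outside, world axes, zero at the start; "moment": the same for the moment, N m; "opening": finger opening in m.
Only numpy, scipy, OpenCV 4.12 (cv2) and the standard library are available. Lean on these libraries where they do the work, as an engineer would, in place of code of your own. Each camera call takes 0.05 s, during which the arm holds its last target.

### The job

Slip-test the two maple rooks one at a time: stand a rook upright between the two scribed lines at the upper end of the sloping marble slab, let go of it and watch it for about a second. Leave a rook that slides where it stops in the catch pocket at the slab's foot; take a rook that stays put off the slab and stand it upright in the open box, sorting each before you test the next. Do not disturb the queen, the punch, the tin or the clamp.

Things in the scene. Friction and masses are not known exactly. Their poses are not given: they have to be found in the camera images.
- rook_a_center (a point): One of two look-alike maple chess rooks on the dark wooden board, 64 mm tall, about 90 g: round foot 40 mm across, straight stem 27 mm across from 11 to 46 mm up, head 32 mm across above. The clear coat under its foot cannot be seen: on the sloping slab it either slides by itself or stays put; each rook may do either. Point on its axis, half-way up, 32 mm above the underside; z out of its top.
- rook_b_center (a point): One of two look-alike maple chess rooks on the dark wooden board, 64 mm tall, about 90 g: round foot 40 mm across, straight stem 27 mm across from 11 to 46 mm up, head 32 mm across above. The clear coat under its foot cannot be seen: on the sloping slab it either slides by itself or stays put; each rook may do either. Point on its axis, half-way up, 32 mm above the underside; z out of its top.
- ramp_start (a point): Point on the surface of the fixed ramp's marble slab, on its middle line, half-way between the two scribed lines (56 mm apart), 81 mm above the bench. x points downhill along the slab, y across it, z square out of it; slope 20 degrees. Slab 110 mm wide, reaching 65 mm uphill and 155 mm downhill of this point; wooden rails on both sides stand 7 mm above it.
- ramp_pocket (a point): Point on the slab's surface, 130 mm downhill of ramp_start, same axes: middle of the catch pocket, the slab's lowest 60 mm, 110 mm wide, with side walls 33 mm and, 25 mm downhill of this point, a stop board 50 mm above the slab. A rook that slides stops against the board within about a second, and may tip over there, which is all right.
- box: Open box of pale wood, fixed to the bench, for rooks that stay put: 160 mm (x) by 140 mm (y) outside, 32 mm high, walls and floor 6 mm thick. Origin at the centre of its underside on the bench, z up.
- board: Flat dark wooden board fixed to the bench, 180 mm (x) by 130 mm (y), 8 mm thick, on which both rooks stand at the start, about 110 mm apart along its x. Origin at the centre of its underside, z up. The board lies to one side of the ramp and the box to the other; which side varies.
- queen: Bystander: glossy black ebony queen, loose, 100 mm tall, 42 mm across the foot, upright beyond the ramp. Origin under its foot.
- punch: Bystander: square brass punch, loose, lying on the bench beyond the ramp, about 112 mm long and 13 mm thick. Origin on the bench under its thick half.
- tin: Bystander: red enamel tin of dowels, loose, 76 mm across, 85 mm tall with dowels standing to about 122 mm. Origin under its centre.
- clamp: Bystander: toggle clamp fixed to the bench on a 120 by 60 mm base, about 150 mm tall, holding a roughed-out maple block. Origin under its base.
Things that resemble listed ones, but are neither listed nor needed, are in the scene too. What is shaped like the part that bears rook_a_center but turquoise is not meant. What is shaped like the part that bears rook_b_center but pink or yellow is not meant.

How it is judged:
By the outcome, as a careful person would: the job done as asked, in the order asked, and still so for the second after the job is handed in, with the robot touching nothing.
It also fails if it takes over 64 s, if anything falls off the work surface, if the arm or the gripper's body presses on something with over 40 N, if the wrist force passes 120 N, or if a joint passes its speed limit or range.

## Working session

There is one attempt and no reset: what is moved stays moved. The work goes in short steps, Python scripts to look and compute and a tool call to move; the robot and the scene stay as the last step left them, time stands still between calls to the robot, and variables do not carry over. Pictures are saved under pics/ and viewed, and the job is handed in when it is done.

Besides the shell and the picture viewer there is one more tool, called after "Emit:" by a JSON object that holds its "name" and its "arguments". apply_moves: Moves the arm, as the interface text tells. Its arguments: {"type":"object","properties":{"motion":{"type":"array"},"hand":{"type":"number"}},"required":["motion"]}

```bash
ls; mkdir -p pics; python3 - <<'E'
from plant import ctrl
import cv2,numpy as np
print(ctrl.get_obs())
for n in("scene","side","wrist"):
    p,d=ctrl.snapshot(n); cv2.imwrite(f"pics/{n}0.png",p); np.save(f"pics/{n}0.npy",d); print(n,ctrl.camera_model(n))
E
```

```text
pics
{'clock': 0.0, 'joint_pos': array([-5.74051593e+01,  2.05926859e+01,  6.32895495e-01, -2.15690119e-02,
       -7.01368743e+01, -1.65093141e+01]), 'qvel': array([ 0.01766732, -0.11140146, -0.09710983, -0.04378988,  0.03750393,
       -0.01359062]), 'tau': array([ 1.62617314e-03, -5.82720315e+01,  2.93067920e+01,  6.99747339e+00,
        6.91502384e-03, -1.48123891e-04]), 'tool_pos': array([ 0.18688772, -0.64808335,  0.22559736]), 'orientation': array([-1.79991968e+02, -9.84419330e-02,  1.06078174e+02]), 'force': array([0.31756267, 0.19065255, 0.35392753]), 'moment': array([-0.02750412, -0.00753917,  0.00620837]), 'opening': 0.08796264857874282}
scene {'fx': 426.9901267439413, 'fy': 426.9901267439413, 'cx': 250.6218278316728, 'cy': 194.28959649199805, 'cam_to_world': array([[ 0.82124392,  0.34554093, -0.45404832,  1.00792562],
       [ 0.57053412, -0.50709267,  0.64602464, -0.63590892],
       [-0.00701662, -0.78959387, -0.61358967,  0.67186753],
       [ 0.        ,  0.        ,  0.        ,  1.        ]])}
side {'fx': 374.51742350678563, 'fy': 374.51742350678563, 'cx': 260.3588357880607, 'cy': 196.45849001534458, 'cam_to_world': array([[-0.99066322, -0.10749298,  0.08385486,  0.46738479],
       [-0.13483113,  0.68149292, -0.71929686,  0.64747754],
       [ 0.02017287, -0.72388719, -0.68962337,  0.67840425],
       [ 0.        ,  0.        ,  0.        ,  1.        ]])}
wrist {'fx': 307.9442066256012, 'fy': 307.9442066256012, 'cx': 256.66977764547335, 'cy': 193.6336326585625, 'tool_from_camera': array([[ 9.99998931e-01, -2.89197873e-04, -1.43334871e-03,
         3.34455284e-04],
       [ 7.01442126e-04,  9.54972473e-01,  2.96693584e-01,
        -8.08191352e-02],
       [ 1.28300541e-03, -2.96694273e-01,  9.54971655e-01,
        -1.57628503e-01],
       [ 0.00000000e+00,  0.00000000e+00,  0.00000000e+00,
         1.00000000e+00]])}
```

View pics/scene0.png

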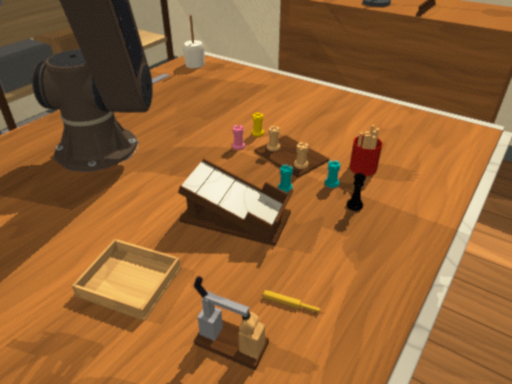

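View pics/side0.png

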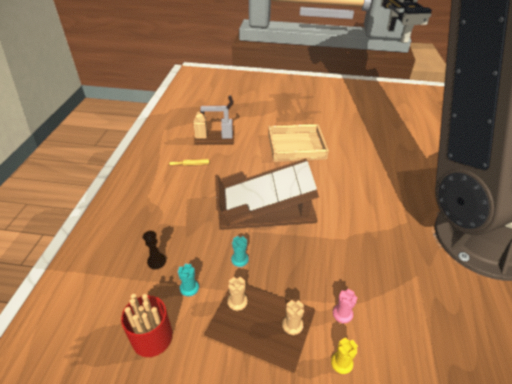

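View pics/wrist0.png

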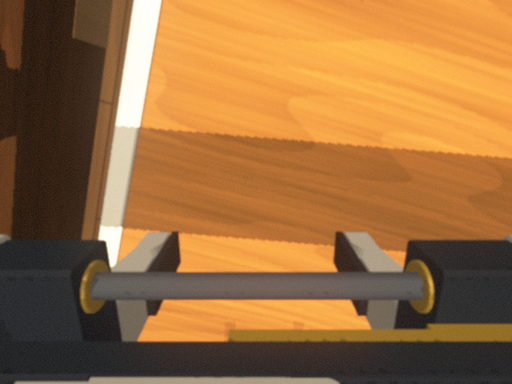

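Candidates, in scene-camera pixels: the maple rooks at (274,140) and (302,155). Look-alikes are turquoise at (286,178) and (333,175), pink at (238,137) and yellow at (258,125). Also maple-coloured are the clamp block at (252,338) and the dowels at (371,138). By the description I choose the two maple rooks standing on the dark board, and check them in a close crop.

```bash
python3 - <<'E'
import cv2,numpy as np
a=cv2.imread('pics/scene0.png');b=cv2.imread('pics/side0.png')
c1=cv2.resize(a[100:250,170:400],None,fx=3.4,fy=3.4,interpolation=cv2.INTER_CUBIC)
c2=cv2.resize(b[110:384,100:370],None,fx=2.1,fy=2.1,interpolation=cv2.INTER_CUBIC)
cv2.imwrite('pics/c1.png',c1);cv2.imwrite('pics/c2.png',c2)
for n in('scene','side'):
    d=np.load(f'pics/{n}0.npy');print((d>0).mean(),d[d>0].min(),d.max())
E
```

```text
0.99603271484375 0.6723064 3.7611942
0.9960734049479166 0.52718365 2.8365076
```

View pics/c1.png

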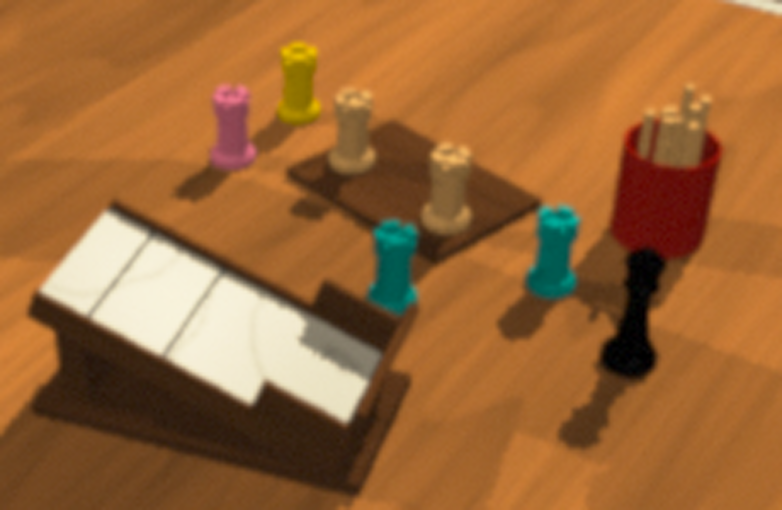

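View pics/c2.png

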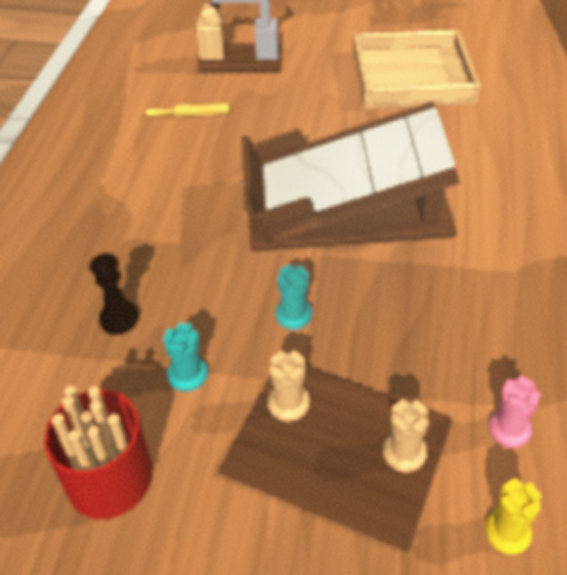

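The crop confirms the two maple rooks on the dark board (c1 at (352,130) and (447,188)). The ramp has both scribed lines near its upper end, toward the robot. Now I measure.

```bash
cat > h.py <<'E'
import numpy as np,cv2
from plant import ctrl
CM={n:ctrl.camera_model(n) for n in("scene","side")}
def ray(n,u,v,T=None):
    m=CM[n] if n in CM else ctrl.camera_model(n)
    T=m['cam_to_world'] if T is None else T
    d=T[:3,:3]@np.array([(u-m['cx'])/m['fx'],(v-m['cy'])/m['fy'],1.]);return T[:3,3],d
def tri(p,q):
    (a,d),(b,e)=ray('scene',*p),ray('side',*q)
    s=np.linalg.lstsq(np.c_[d,-e],b-a,rcond=None)[0]
    x,y=a+s[0]*d,b+s[1]*e;return (x+y)/2,np.linalg.norm(x-y)*1e3
def onz(n,p,z):
    a,d=ray(n,*p);return a+d*(z-a[2])/d[2]
def cloud(n,d):
    m=CM[n];v,u=np.mgrid[:384,:512];P=np.stack([(u-m['cx'])/m['fx']*d,(v-m['cy'])/m['fy']*d,d],-1)
    T=m['cam_to_world'];return P@T[:3,:3].T+T[:3,3]
E
python3 - <<'E'
from h import *
np.set_printoptions(precision=4,suppress=True)
I={n:cv2.imread(f'pics/{n}0.png') for n in CM};D={n:np.load(f'pics/{n}0.npy') for n in CM}
C={n:cloud(n,D[n]) for n in CM}
# rooks
for nm,bs,bd in(('A far/nearer robot',(262,122,285,155),(283,296,306,336)),('B',(293,140,312,172),(226,274,250,312))):
    cs=[]
    for n,(x0,y0,x1,y1) in(('scene',bs),('side',bd)):
        P=C[n][y0:y1,x0:x1];im=I[n][y0:y1,x0:x1].astype(int)
        k=(im.sum(2)>300)&(P[...,2]>.010)&(P[...,2]<.085)
        # clearcut: silhouette
        vv,uu=np.nonzero(k);cs.append((uu.min()/2+uu.max()/2+x0,vv.min()/2+vv.max()/2+y0))
        print(nm,n,k.sum(),'u',uu.min()+x0,uu.max()+x0,'v',vv.min()+y0,vv.max()+y0,'med',np.median(P[k],0),'zmax',np.percentile(P[k][:,2],98))
        t=k&(P[...,2]>.064);print('   top pts mean',P[t].mean(0),t.sum())
    print(nm,'tri',tri(*cs))
# board height
for n in CM:
    P=C[n];im=I[n].astype(int)
# slab
for n,(x0,y0,x1,y1) in(('scene',(180,155,290,230)),('side',(215,155,320,225))):
    P=C[n][y0:y1,x0:x1];h=cv2.cvtColor(I[n],cv2.COLOR_BGR2HSV)[y0:y1,x0:x1]
    k=(h[...,1]<60)&(h[...,2]>150);k=cv2.erode(k.astype(np.uint8),np.ones((3,3)))>0
    X=P[k];c=X.mean(0);nrm=np.linalg.svd(X-c)[2][2];nrm*=np.sign(nrm[2])
    print(n,'slab',k.sum(),c,nrm,'slope',np.degrees(np.arccos(nrm[2])),'downhill az',np.degrees(np.arctan2(nrm[1],nrm[0])))
L1s=[(214.4,169.7),(196.8,192.4)];L2s=[(235.3,179.4),(217.9,204.7)]
L1d=[(293.8,165.7),(303.3,194.8)];L2d=[(271.9,173.3),(278.6,202.4)]
for a,n in((L1s,'scene'),(L2s,'scene'),(L1d,'side'),(L2d,'side')):
    for p in a: print(n,p,C[n][int(round(p[1])),int(round(p[0]))])
E
```

```text
A far/nearer robot scene 121 u 267 279 v 126 149 med [0.4421 0.2791 0.0647] zmax 0.07181344576234136
   top pts mean [0.4418 0.2853 0.0686] 63
A far/nearer robot side 558 u 283 303 v 300 334 med [0.4411 0.3002 0.0576] zmax 0.07300876139779228
   top pts mean [0.4409 0.2923 0.0692] 247
A far/nearer robot tri (array([0.4402, 0.2906, 0.0376]), np.float64(3.137568696109526))
B scene 124 u 295 308 v 142 166 med [0.557  0.2467 0.0652] zmax 0.0716778014139717
   top pts mean [0.5548 0.252  0.0684] 70
B side 515 u 228 247 v 277 309 med [0.5521 0.2663 0.0536] zmax 0.0728079336214697
   top pts mean [0.5535 0.2587 0.0691] 217
B tri (array([0.5523, 0.2572, 0.0389]), np.float64(0.23916698226531055))
scene slab 2075 [ 0.5158 -0.0279  0.0718] [0.0802 0.6746 0.7338] slope 42.791420894856316 downhill az 83.21756041222797
side slab 2191 [ 0.5208 -0.0239  0.069 ] [ 0.386  -0.4806  0.7874] slope 38.058581525785215 downhill az -51.22815525484518
scene (214.4, 169.7) [0.4476 0.0087 0.0869]
scene (196.8, 192.4) [ 0.4719 -0.0826  0.0884]
scene (235.3, 179.4) [0.4988 0.0238 0.0719]
scene (217.9, 204.7) [ 0.5301 -0.0813  0.0767]
side (293.8, 165.7) [ 0.4708 -0.0872  0.0912]
side (303.3, 194.8) [0.4431 0.0206 0.0964]
side (271.9, 173.3) [ 0.5239 -0.0762  0.0704]
side (278.6, 202.4) [0.4956 0.0335 0.0787]
```

```bash
python3 - <<'E'
from h import *
a=cv2.imread('pics/scene0.png');b=cv2.imread('pics/side0.png')
cv2.imwrite('pics/c3.png',cv2.resize(a[145:245,170:300],None,fx=6,fy=6,interpolation=cv2.INTER_CUBIC))
cv2.imwrite('pics/c4.png',cv2.resize(b[110:230,210:335],None,fx=5,fy=5,interpolation=cv2.INTER_CUBIC))
cv2.imwrite('pics/c5.png',cv2.resize(a[235:320,70:185],None,fx=6,fy=6,interpolation=cv2.INTER_CUBIC))
E
```

```text
(no output)
```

View pics/c3.png

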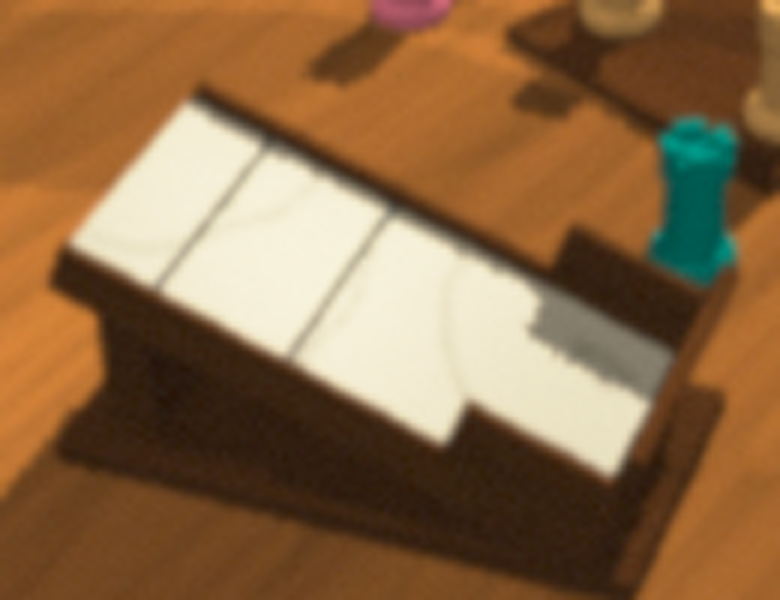

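View pics/c4.png

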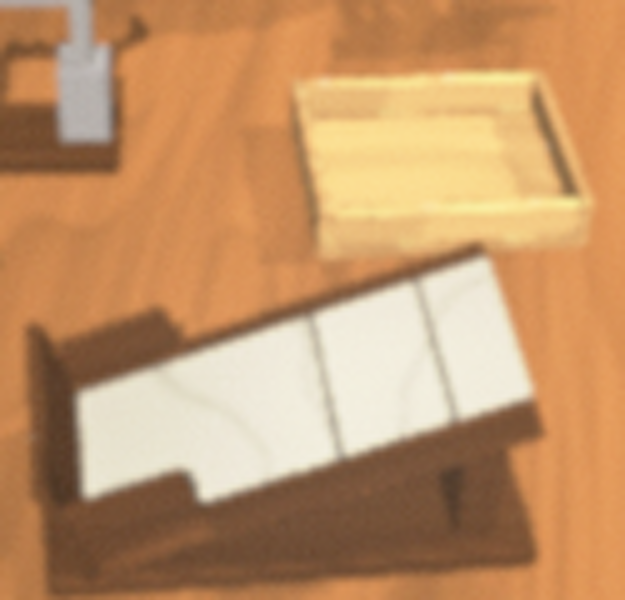

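View pics/c5.png

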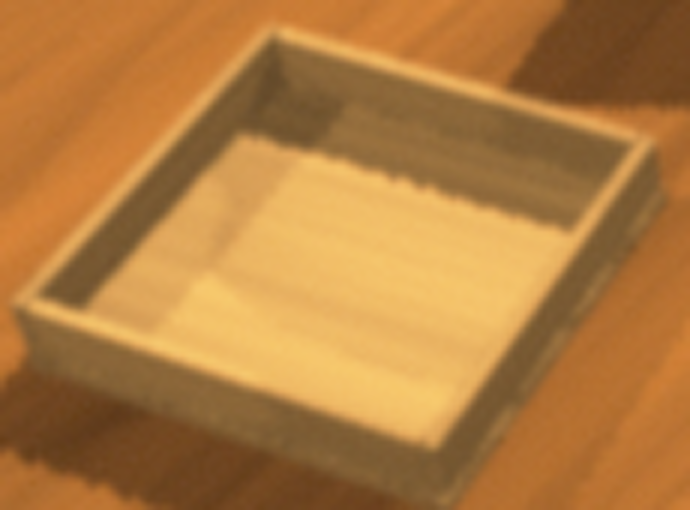

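```bash
python3 - <<'E'
from h import *
np.set_printoptions(precision=4,suppress=True)
s=lambda x,y:((x+.5)/6-.5+170,(y+.5)/6-.5+145)
d=lambda x,y:((x+.5)/5-.5+210,(y+.5)/5-.5+110)
b=lambda x,y:((x+.5)/6-.5+70,(y+.5)/6-.5+235)
def pl(n,p,q):
    a,e=ray(n,*p);_,f=ray(n,*q);m=np.cross(e,f);m/=np.linalg.norm(m);return m,m@a
mids=[]
for S,Dd in((((268,145),(160,288)),((418,280),(456,420))),(((392,212),(292,357)),((311,316),(342,458)))):
    m1,c1=pl('scene',s(*S[0]),s(*S[1]));m2,c2=pl('side',d(*Dd[0]),d(*Dd[1]))
    dr=np.cross(m1,m2);dr/=np.linalg.norm(dr);p0=np.linalg.lstsq(np.array([m1,m2]),np.array([c1,c2]),rcond=None)[0]
    E=[]
    for n,px in(('scene',s(*S[0])),('side',d(*Dd[0])),('scene',s(*S[1])),('side',d(*Dd[1]))):
        a,e=ray(n,*px);t=np.linalg.lstsq(np.c_[dr,-e],a-p0,rcond=None)[0];E.append(p0+t[0]*dr)
    print('line dir',dr,'angle',np.degrees(np.arctan2(dr[1],dr[0])),'ends',*E,np.linalg.norm(E[0]-E[1]))
    mids.append((E[0]+E[1])/2)
v=mids[1]-mids[0];print(mids,'ctr',(mids[0]+mids[1])/2,'v',v,np.linalg.norm(v),'slope',np.degrees(np.arctan2(-v[2],np.hypot(*v[:2]))),'az',np.degrees(np.arctan2(v[1],v[0])))
bs=[b(275,27),b(655,140),b(440,450),b(18,303)];bd=[d(590,200),d(318,208),d(295,80),d(540,73)]
for p,q in zip(bs,bd): print('box',onz('scene',p,.032),onz('side',q,.032),tri(p,q))
# slab top edge corners visible: c3 (190,100) +y ; c4 (490,250) -y side
print('top edge',onz('scene',s(190,100),.103),onz('side',d(488,255),.103))
# other obstacles on heights: foot-ish
for n,px in (('teal1',((286,188),(240,264))),('teal2',((333,186),(188,293))),('queen',((355,207),(156,264))),('tin',((366,170),(152,350))),('pink',((238,148),(344,320))),('yellow',((258,134),(344,370)))):
    print(n,onz('scene',px[0],0),onz('side',px[1],0))
E
```

```text
line dir [-0.227   0.9728  0.0471] angle 103.13316839836584 ends [0.4488 0.0085 0.0911] [ 0.4729 -0.0949  0.086 ] [ 0.4702 -0.0834  0.0866] [0.4482 0.011  0.0912] 0.10630536995303934
line dir [-0.2552  0.9667 -0.0213] angle 104.78778765819911 ends [0.4974 0.0251 0.0679] [ 0.5245 -0.0773  0.0701] [ 0.5231 -0.0722  0.07  ] [0.4987 0.0203 0.068 ] 0.10593803771304228
[array([ 0.4608, -0.0432,  0.0886]), array([ 0.511 , -0.0261,  0.069 ])] ctr [ 0.4859 -0.0346  0.0788] v [ 0.0501  0.017  -0.0196] 0.05645820369962758 slope 20.28541534299496 az 18.779424287531487
box [ 0.3831 -0.256   0.032 ] [ 0.3799 -0.2522  0.032 ] (array([ 0.3801, -0.2547,  0.0298]), np.float64(1.2376956284586764))
box [ 0.5339 -0.2201  0.032 ] [ 0.535  -0.2191  0.032 ] (array([ 0.5345, -0.2199,  0.0318]), np.float64(1.231148757744456))
box [ 0.5675 -0.3527  0.032 ] [ 0.5638 -0.3489  0.032 ] (array([ 0.5649, -0.3518,  0.0296]), np.float64(1.71557434261553))
box [ 0.4137 -0.3891  0.032 ] [ 0.412  -0.3825  0.032 ] (array([ 0.4114, -0.3879,  0.029 ]), np.float64(0.8541328636993628))
top edge [0.4142 0.0027 0.103 ] [ 0.4397 -0.0989  0.103 ]
teal1 [0.5718 0.1455 0.    ] [0.5651 0.1609 0.    ]
teal2 [0.6692 0.2223 0.    ] [0.6582 0.2485 0.    ]
queen [0.7523 0.1744 0.    ] [0.7471 0.1884 0.    ]
tin [0.7114 0.3403 0.    ] [0.6906 0.3734 0.    ]
pink [0.3513 0.235  0.    ] [0.3405 0.2623 0.    ]
yellow [0.3542 0.3373 0.    ] [0.3429 0.3592 0.    ]
```

The ramp measures: start about (0.486,-0.035,0.079), slope 20.3°, downhill azimuth about 14.5°. The box centre is about (0.473,-0.303). Rooks are at about (0.441,0.291) and (0.554,0.258), tops at about 0.072. I'll keep the jaws across the slope throughout.

Emit:
{"name": "apply_moves", "arguments": {"motion": [[[26,44,0],-1.5],[[26,44,0],-1.5],[[26,44,0],-1.5],[[26,44,0],-1.5],[[26,44,0],-1.5],[[26,44,0],-1.5],[[26,44,0],-1.5],[[26,44,0],-1.5],[[26,44,0],-1.5],[[26,44,0],-1.5]], "hand": 6}}

```text
clock: 1.15
tool_pos: [0.4419, -0.2161, 0.2268]
orientation: [180.0, 0.0, 104.6]
force: [1.1, -1.0, 0.6]
opening: 0.0601
```

Emit:
{"name": "apply_moves", "arguments": {"motion": [[[0,50,0],0],[[0,50,0],0],[[0,50,0],0],[[0,50,0],0],[[0,50,0],0],[[0,50,0],0],[[0,50,0],0],[[0,50,0],0],[[0,50,0],0],[[0,50,0],0]]}}

```text
clock: 2.15
tool_pos: [0.4408, 0.284, 0.2267]
orientation: [180.0, -0.0, 104.6]
force: [1.6, -0.2, 0.8]
opening: 0.0601
```

Emit:
{"name": "apply_moves", "arguments": {"motion": [[[0,0.5,0],0],[[0,0.5,0],0],[[0,0.5,0],0]]}}

```text
clock: 2.45
tool_pos: [0.4411, 0.2862, 0.2262]
orientation: [-180.0, 0.0, 104.6]
force: [-0.3, -0.7, 0.3]
opening: 0.0599
```

```bash
python3 - <<'E'
from h import *
o=ctrl.get_obs();print(o['tool_pos'],o['orientation'],o['joint_pos'])
p,d=ctrl.snapshot('wrist');cv2.imwrite('pics/w1.png',p);np.savez('pics/w1.npz',d=d,t=o['tool_pos'],o=o['orientation'])
E
```

```text
[0.44107105 0.28615002 0.22622814] [-1.79950449e+02  2.97628308e-02  1.04589138e+02] [ 5.43626678e+01  6.49751659e+00 -1.80005167e+01 -9.69380643e-03
 -6.55590915e+01 -1.29769528e+02]
```

View pics/w1.png

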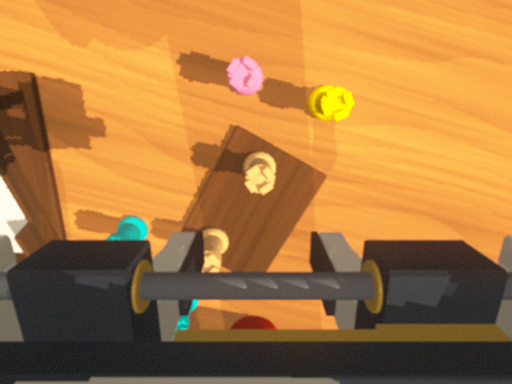

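Wrist view: rook A's head top is at (260,178) with its foot behind at about (259,163). Rook B is at (214,240), pink at (244,75), yellow at (331,103). I'll locate rook A from it.

```bash
cat >> h.py <<'E'
from scipy.spatial.transform import Rotation as Ro
def wT(t,o):
    T=np.eye(4);T[:3,:3]=Ro.from_euler('xyz',o,degrees=True).as_matrix();T[:3,3]=t
    return T@ctrl.camera_model('wrist')['tool_from_camera']
def won(T,p,z):
    a,d=ray('wrist',*p,T=T);return a+d*(z-a[2])/d[2]
E
python3 - <<'E'
from h import *
z=np.load('pics/w1.npz');T=wT(z['t'],z['o']);im=cv2.imread('pics/w1.png')
c=cv2.resize(im[140:205,225:295],None,fx=8,fy=8,interpolation=cv2.INTER_CUBIC);cv2.imwrite('pics/c6.png',c)
hsv=cv2.cvtColor(im,cv2.COLOR_BGR2HSV)
print(hsv[178,260],hsv[160,259],hsv[195,240],hsv[110,200])
for p,h in(((260,178),.072),((259.5,165),.008),((238,126),.008),((326,176),.008)):print(p,won(T,p,h))
E
```

```text
[ 25 117 255] [ 15 144 161] [ 14 187 139] [ 15 175 242]
(260, 178) [0.43913351 0.28902348 0.072     ]
(259.5, 165) [0.43883918 0.28886731 0.008     ]
(238, 126) [0.39937554 0.2519105  0.008     ]
(326, 176) [0.43142972 0.3732181  0.008     ]
```

View pics/c6.png

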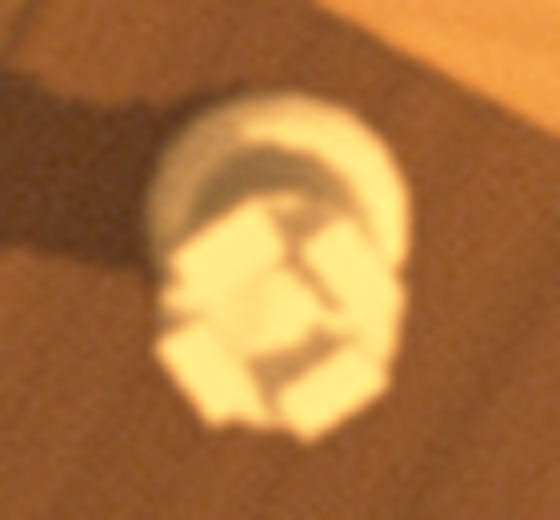

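Emit:
{"name": "apply_moves", "arguments": {"motion": [[[0,0.3,-5],0],[[0,0.3,-10],0],[[0,0.3,-14],0],[[0,0.3,-17],0],[[0,0.3,-19],0],[[0,0.3,-20.3],0],[[0,0.3,-20.3],0],[[0,0.3,-20.3],0]]}}

```text
clock: 3.3
tool_pos: [0.4418, 0.2892, 0.0242]
orientation: [180.0, -0.0, 104.5]
force: [-0.4, 1.2, 0.2]
opening: 0.0601
```

Emit:
{"name": "apply_moves", "arguments": {"motion": [[[0,0,0],0],[[0,0,0],0],[[0,0,0],0],[[0,0,0],0],[[0,0,0],0]], "hand": 2.0}}

```text
clock: 3.8
tool_pos: [0.4415, 0.29, 0.0239]
orientation: [180.0, -0.0, 104.6]
force: [0.2, -0.8, 2.2]
opening: 0.0302
```

Emit:
{"name": "apply_moves", "arguments": {"motion": [[[0,0,0],0],[[0,0,0],0],[[0,0,0],0]], "hand": 1.5}}

```text
clock: 4.1
tool_pos: [0.4416, 0.29, 0.0239]
orientation: [180.0, -0.0, 104.6]
force: [-0.4, -2.0, 5.6]
opening: 0.0301
```

```bash
python3 - <<'E'
from h import *
o=ctrl.get_obs();print(o['tool_pos'],o['opening'],o['force'])
p,d=ctrl.snapshot('side');cv2.imwrite('pics/s1.png',cv2.resize(p[250:384,200:400],None,fx=4,fy=4,interpolation=cv2.INTER_CUBIC))
E
```

```text
[0.44159892 0.29002786 0.02386697] 0.030066881181918116 [-0.44930311 -2.02397072  5.64394534]
```

View pics/s1.png

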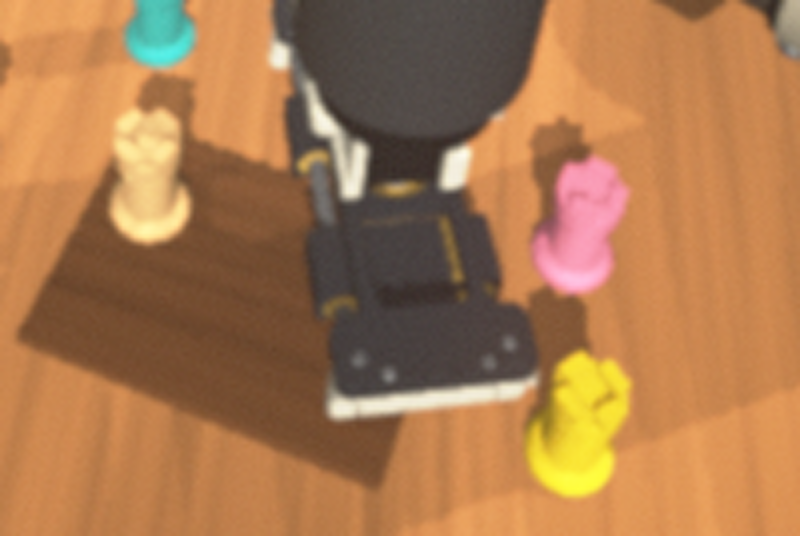

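Grip stands at 30 mm with 5.6 N upward force, so the pads are catching the head's underside. I'll regrip 3 mm lower.

Emit:
{"name": "apply_moves", "arguments": {"motion": [[[0,0,0],0],[[0,0,-0.1],0],[[0,0,-0.3],0],[[0,0,-0.3],0]], "hand": 4.5}}

```text
clock: 4.55
tool_pos: [0.4411, 0.2897, 0.02]
orientation: [-180.0, 0.0, 104.6]
force: [-0.6, -0.1, -0.4]
opening: 0.0451
```

Emit:
{"name": "apply_moves", "arguments": {"motion": [[[0,0,0],0],[[0,0,0],0],[[0,0,0],0],[[0,0,0],0],[[0,0,0],0]], "hand": 1.5}}

```text
clock: 5.05
tool_pos: [0.4414, 0.2899, 0.0205]
orientation: [-180.0, 0.0, 104.6]
force: [-0.4, -0.1, -0.9]
opening: 0.0301
```

Emit:
{"name": "apply_moves", "arguments": {"motion": [[[0,0,3],0],[[0,0,8],0],[[0,0,13],0],[[1,-4,13],0],[[1.5,-9,13],0],[[2,-14,13],0],[[3,-19,13],0],[[4,-24,13],0],[[4.5,-29,13],0],[[4.7,-32.4,13],0]]}}

```text
clock: 6.05
tool_pos: [0.4881, -0.0366, 0.1506]
orientation: [180.0, -0.0, 104.5]
force: [0.9, -0.1, -1.2]
opening: 0.0303
```

Emit:
{"name": "apply_moves", "arguments": {"motion": [[[0,0,0],0],[[0,0,0],0],[[0,0,0],0]]}}

```text
clock: 6.35
tool_pos: [0.4884, -0.0336, 0.1505]
orientation: [180.0, -0.0, 104.6]
force: [-0.4, 0.3, -0.3]
opening: 0.0297
```

```bash
python3 - <<'E'
from h import *
o=ctrl.get_obs();print(o['tool_pos'],o['orientation'],o['opening'],o['force'])
p,d=ctrl.snapshot('scene');q,d=ctrl.snapshot('side')
cv2.imwrite('pics/m1.png',np.vstack([cv2.resize(p[90:240,150:350],None,fx=3,fy=2,interpolation=cv2.INTER_CUBIC),cv2.resize(q[80:230,180:380],None,fx=3,fy=2,interpolation=cv2.INTER_CUBIC)]))
E
```

```text
[ 0.48836104 -0.03363348  0.15053721] [ 1.79995934e+02 -9.00504007e-03  1.04595503e+02] 0.029667264063081972 [-0.44346266  0.27720202 -0.25489521]
```

View pics/m1.png

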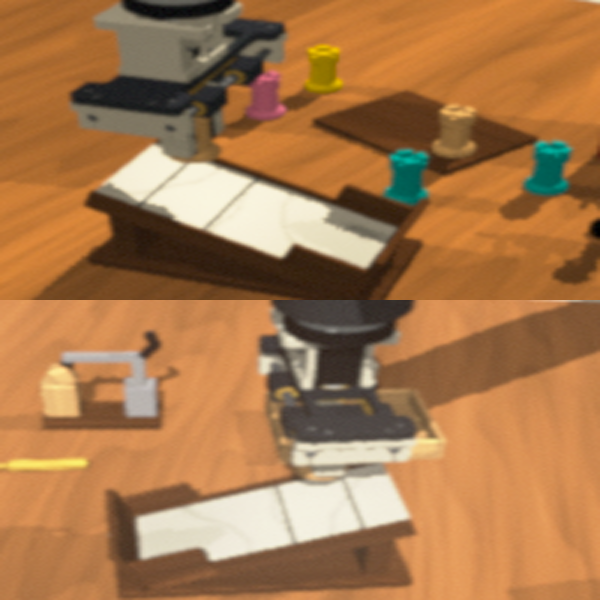

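Emit:
{"name": "apply_moves", "arguments": {"motion": [[[0,0,-2],0],[[0,0,-4],0],[[0,0,-4.7],0],[[0,0,-4.7],0]]}}

```text
clock: 6.85
tool_pos: [0.4878, -0.0335, 0.1028]
orientation: [-179.9, 0.0, 104.7]
force: [-0.5, -0.5, -0.5]
opening: 0.0301
```

Emit:
{"name": "apply_moves", "arguments": {"motion": [[[0,0,-0.2],0],[[0,0,-0.4],0],[[0.1,0,-0.5],0],[[0.2,0.05,-0.6],0]]}}

```text
clock: 7.25
tool_pos: [0.491, -0.0336, 0.0982]
orientation: [179.9, 0.0, 104.6]
force: [0.5, 0.3, 2.4]
opening: 0.0302
```

Emit:
{"name": "apply_moves", "arguments": {"motion": [[[0.1,0.03,-0.1],0],[[0.2,0.05,-0.2],0],[[0.3,0.08,-0.3],0]]}}

```text
clock: 7.55
tool_pos: [0.4953, -0.0325, 0.096]
orientation: [179.8, 0.0, 104.6]
force: [0.9, 0.2, 7.7]
opening: 0.03
```

Emit:
{"name": "apply_moves", "arguments": {"motion": [[[0.1,0.02,-0.1],0],[[0.2,0.05,-0.2],0],[[0.3,0.07,-0.3],0]]}}

```text
clock: 7.85
tool_pos: [0.4993, -0.0316, 0.0935]
orientation: [179.7, 0.0, 104.7]
force: [2.5, 0.7, 11.1]
opening: 0.0299
```

```bash
python3 - <<'E'
from h import *
o=ctrl.get_obs();print(o['tool_pos'],o['orientation'],o['opening'],o['force'],o['moment'])
p,d=ctrl.snapshot('scene');q,d=ctrl.snapshot('side')
cv2.imwrite('pics/m2.png',np.hstack([cv2.resize(p[110:230,170:300],(390,400),interpolation=cv2.INTER_CUBIC),cv2.resize(q[120:230,210:340],(390,400),interpolation=cv2.INTER_CUBIC)]))
E
```

```text
[ 0.4992754  -0.03162259  0.09352663] [1.79692236e+02 4.91776850e-02 1.04654277e+02] 0.02987286254256208 [ 2.48292092  0.65622287 11.05455115] [ 0.25526803 -0.45139013 -0.00348507]
```

View pics/m2.png

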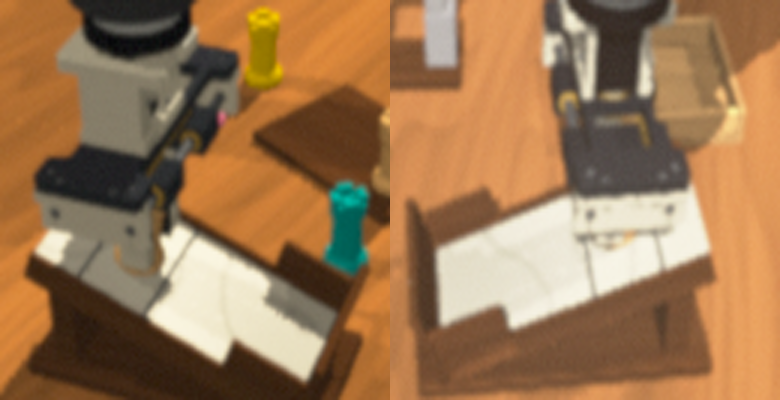

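The rook has mostly slid rather than turned in the grip: TCP is still 4 mm too high. I'll back up, ease the grip and press again.

Emit:
{"name": "apply_moves", "arguments": {"motion": [[[-0.3,-0.1,0.5],0],[[-1.0,-0.25,0.9],0],[[-1.0,-0.25,0.9],0]]}}

```text
clock: 8.25
tool_pos: [0.4852, -0.0349, 0.1008]
orientation: [-180.0, -0.0, 104.6]
force: [0.1, -0.6, -1.7]
opening: 0.0302
```

Emit:
{"name": "apply_moves", "arguments": {"motion": [[[0,0,-0.2],0],[[0,0,-0.4],0],[[0,0,-0.6],0]], "hand": 2.95}}

```text
clock: 8.55
tool_pos: [0.49, -0.0338, 0.0965]
orientation: [179.6, 0.1, 104.7]
force: [4.5, 2.1, 14.9]
opening: 0.03
```

Emit:
{"name": "apply_moves", "arguments": {"motion": [[[0,0,-0.2],0],[[0,0,-0.3],0],[[0,0,-0.3],0]]}}

```text
clock: 8.85
tool_pos: [0.4923, -0.0333, 0.0947]
orientation: [179.4, 0.1, 104.7]
force: [6.0, 1.8, 16.2]
opening: 0.0298
```

```bash
python3 - <<'E'
from h import *
o=ctrl.get_obs();print(o['tool_pos'],o['orientation'],o['opening'],o['force'],o['moment'])
p,d=ctrl.snapshot('scene');
cv2.imwrite('pics/m3.png',cv2.resize(p[140:210,180:250],(800,600),interpolation=cv2.INTER_CUBIC))
E
```

```text
[ 0.49230725 -0.03329908  0.0947277 ] [1.79384770e+02 9.06208444e-02 1.04741072e+02] 0.029777845555432666 [ 6.01427796  1.80428383 16.19561756] [ 0.48915864 -1.9124778   0.05497839]
```

View pics/m3.png

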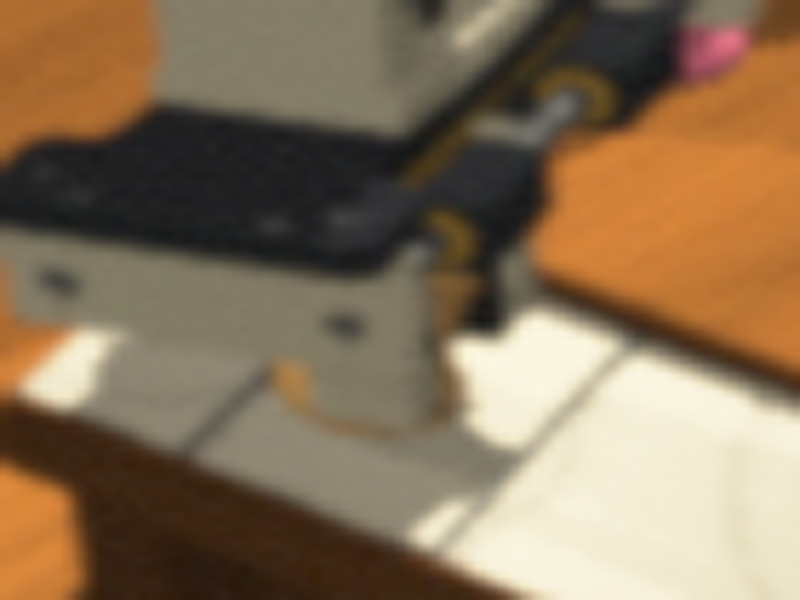

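Rotating: force has plateaued at about 16 N while the height is still dropping. The foot is between the lines, at about (370,400) in the crop. I'll continue.

Emit:
{"name": "apply_moves", "arguments": {"motion": [[[0.1,0,-0.2],0],[[0.15,0.02,-0.4],0],[[0.15,0.02,-0.4],0]]}}

```text
clock: 9.2
tool_pos: [0.4952, -0.0328, 0.092]
orientation: [179.2, 0.1, 104.8]
force: [5.4, 1.8, 25.4]
opening: 0.0299
```

```bash
python3 - <<'E'
from h import *
o=ctrl.get_obs();print(o['tool_pos'],o['orientation'],o['opening'],o['force'],o['moment'])
p,d=ctrl.snapshot('scene');
cv2.imwrite('pics/m4.png',cv2.resize(p[140:210,180:250],(800,600),interpolation=cv2.INTER_CUBIC))
E
```

```text
[ 0.49520919 -0.03283678  0.09204798] [1.79233679e+02 1.16581657e-01 1.04784682e+02] 0.0299481425515439 [ 5.35123792  1.82360814 25.37305675] [ 0.74193746 -1.66911693  0.06771971]
```

View pics/m4.png

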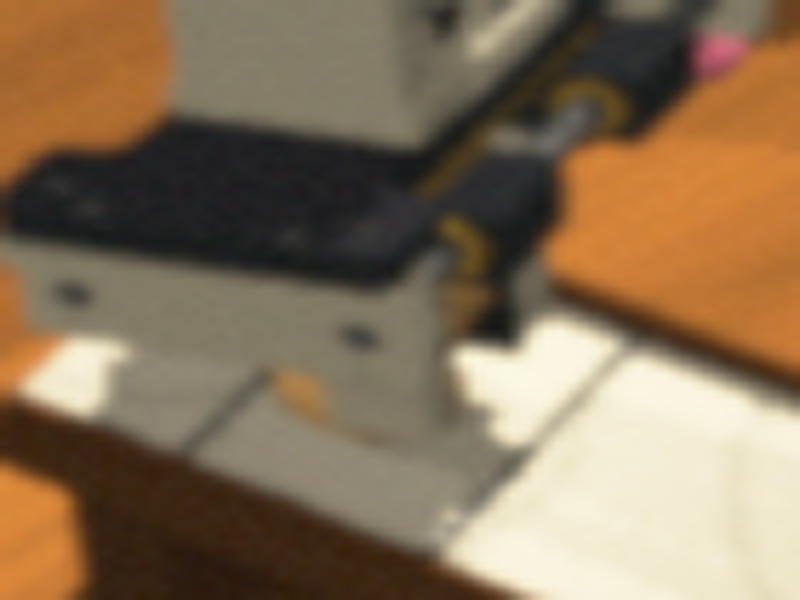

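Emit:
{"name": "apply_moves", "arguments": {"motion": [[[-0.1,0,0.2],0],[[-0.1,0,0.35],0]]}}

```text
clock: 9.45
tool_pos: [0.4921, -0.0331, 0.0936]
orientation: [179.4, 0.1, 104.7]
force: [7.1, 1.4, 5.4]
opening: 0.03
```

Emit:
{"name": "apply_moves", "arguments": {"motion": [[[0,0,0],0],[[0,0,0],0]], "hand": 3.1}}

```text
clock: 9.65
tool_pos: [0.4909, -0.0334, 0.0928]
orientation: [179.6, 0.0, 104.7]
force: [5.7, 1.2, 6.7]
opening: 0.0309
```

Emit:
{"name": "apply_moves", "arguments": {"motion": [[[0,0,0],0],[[0,0,0],0],[[0,0,0],0]], "hand": 5.2}}

```text
clock: 9.95
tool_pos: [0.4859, -0.0347, 0.0904]
orientation: [-179.9, -0.0, 104.6]
force: [0.8, -0.2, -0.3]
opening: 0.0488
```

```bash
python3 - <<'E'
from h import *
o=ctrl.get_obs();print(o['tool_pos'],o['orientation'],o['opening'],o['force'],o['moment'])
p,d=ctrl.snapshot('scene');q,d=ctrl.snapshot('side')
cv2.imwrite('pics/m5.png',np.hstack([cv2.resize(p[110:230,170:300],(390,400),interpolation=cv2.INTER_CUBIC),cv2.resize(q[120:230,210:340],(390,400),interpolation=cv2.INTER_CUBIC)]))
E
```

```text
[ 0.48585143 -0.03465763  0.09036752] [-1.79874648e+02 -7.53298863e-03  1.04569859e+02] 0.04882809575347492 [ 0.76390488 -0.19796814 -0.28451291] [-0.01490296  0.00758357  0.04060152]
```

View pics/m5.png

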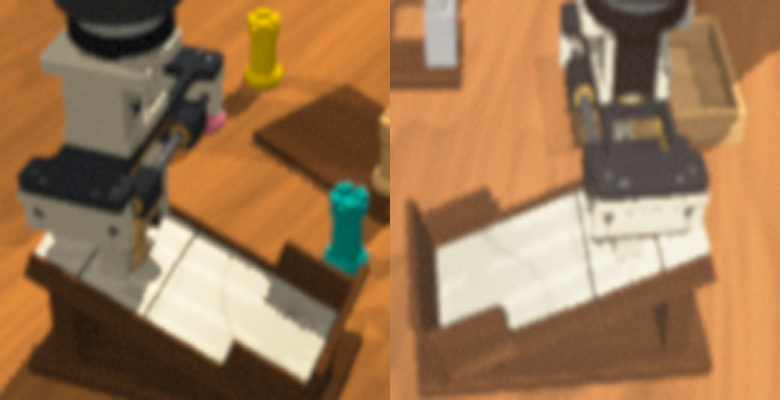

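Emit:
{"name": "apply_moves", "arguments": {"motion": [[[0,0,2],0],[[0,0,5],0],[[-1,-2,10],0],[[-1,-7,12],0]], "hand": 5.2}}

```text
clock: 10.45
tool_pos: [0.4778, -0.097, 0.2115]
orientation: [179.8, 0.0, 104.8]
force: [1.8, 0.2, 0.0]
opening: 0.052
```

```bash
python3 - <<'E'
from h import *
o=ctrl.get_obs();print(o['clock'],o['tool_pos'],o['opening'],o['force'])
p,d=ctrl.snapshot('scene');q,d=ctrl.snapshot('side')
cv2.imwrite('pics/m6.png',np.hstack([cv2.resize(p[110:230,170:300],(390,400),interpolation=cv2.INTER_CUBIC),cv2.resize(q[120:230,210:340],(390,400),interpolation=cv2.INTER_CUBIC)]))
E
```

```text
10.45 [ 0.47775496 -0.09699874  0.21149031] 0.05203721800748816 [1.80683935 0.17737367 0.00326417]
```

View pics/m6.png

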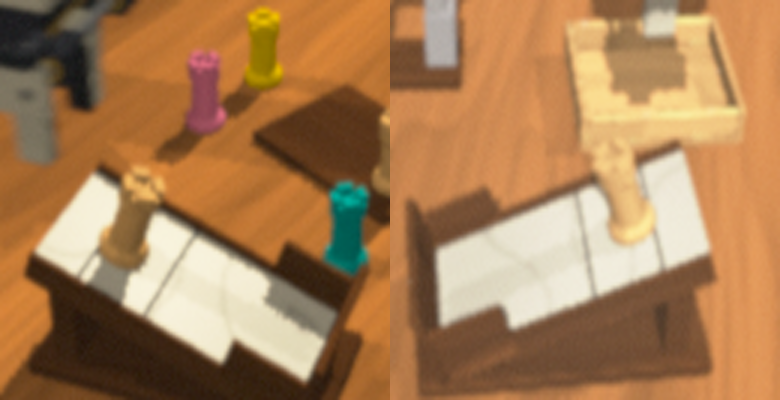

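Emit:
{"name": "apply_moves", "arguments": {"motion": [[[0,0,0],0],[[0,0,0],0],[[0,0,0],0],[[0,0,0],0],[[0,0,0],0],[[0,0,0],0]]}}

```text
clock: 11.15
tool_pos: [0.477, -0.0975, 0.2077]
orientation: [-180.0, -0.0, 104.6]
force: [-1.1, -0.5, 0.3]
opening: 0.0519
```

```bash
python3 - <<'E'
from h import *
p,d=ctrl.snapshot('scene');q,d=ctrl.snapshot('side')
cv2.imwrite('pics/sc7.png',p);cv2.imwrite('pics/sd7.png',q)
cv2.imwrite('pics/m7.png',np.hstack([cv2.resize(p[150:210,190:245],(398,434),interpolation=cv2.INTER_CUBIC),cv2.resize(q[150:210,260:315],(398,434),interpolation=cv2.INTER_CUBIC)]))
E
```

```text
(no output)
```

View pics/m7.png

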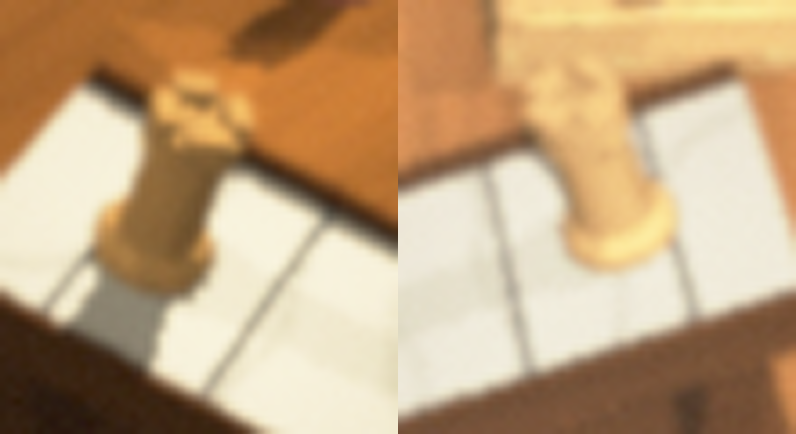

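```bash
python3 - <<'E'
from h import *
k=7.236
S=np.array([.486,-.0346,.0795]);az=np.radians(14.5);dx=np.array([np.cos(az)*.94,np.sin(az)*.94,-.342]);n=np.array([.331,.0856,.940])
for a,b in(((155,248),(222,225)),):
    P,e=tri((190+a[0]/k-.4,150+a[1]/k-.4),(260+b[0]/k-.4,150+b[1]/k-.4));print(P,e,(P-S)@dx*1e3,(P-S)@n*1e3)
# lateral-independent: foot uphill edge: side right extreme (280,210) & line in the same plane z
for nm,off,(a,b) in(('scene',190,(155,248)),('side',260,(222,225))):
    o,d=ray(nm,off+a/k-.4,150+b/k-.4);t=((S+n*.0055-o)@n)/(d@n);X=o+t*d;print(nm,X,(X-S)@dx*1e3)
E
```

```text
[ 0.47561017 -0.03737492  0.08499623] 0.25537692894003144 -11.9881647263025 1.4898898078001952
scene [ 0.47865339 -0.04096248  0.08852026] -11.268232188902042
side [ 0.47566328 -0.03284209  0.08883368] -12.185406925410648
```

Rook A stayed put, but its foot centre measures about 11.5 mm uphill of the middle, so the foot overlaps the upper line by about 3 mm. I'll regrip it in its tilted attitude and re-stand it squarely between the lines for a valid test.

Emit:
{"name": "apply_moves", "arguments": {"motion": [[[0.5,4,0],0],[[0.95,6.3,0],0],[[0.95,6.3,-3],0],[[0.95,6.3,-7],0],[[0.95,6.3,-10],0],[[0.95,6.3,-11.2],0],[[0.95,6.3,-11.2],0]], "hand": 5.2}}

```text
clock: 11.95
tool_pos: [0.4852, -0.0352, 0.0941]
orientation: [-179.8, 0.0, 104.6]
force: [-0.5, -0.1, -0.2]
opening: 0.0521
```

Emit:
{"name": "apply_moves", "arguments": {"motion": [[[0,0,0],0],[[0,0,0],0],[[0,0,0],0],[[0,0,0],0]], "hand": 2}}

```text
clock: 12.35
tool_pos: [0.4872, -0.0347, 0.0969]
orientation: [179.9, -0.0, 104.6]
force: [-0.3, 1.5, 1.7]
opening: 0.0302
```

Emit:
{"name": "apply_moves", "arguments": {"motion": [[[0,0,0.4],0],[[0.6,0.15,0.4],0],[[1.1,0.3,0.3],0],[[1.1,0.3,0],0],[[1.1,0.3,-0.2],0]]}}

```text
clock: 12.85
tool_pos: [0.4973, -0.0319, 0.0933]
orientation: [-179.9, -0.0, 104.6]
force: [-0.1, -0.1, -0.5]
opening: 0.0299
```

Emit:
{"name": "apply_moves", "arguments": {"motion": [[[0,0,-0.1],0],[[0,0,-0.2],0],[[0,0,-0.2],0]]}}

```text
clock: 13.15
tool_pos: [0.4985, -0.0316, 0.0926]
orientation: [179.9, 0.0, 104.6]
force: [2.6, 1.0, 2.5]
opening: 0.0301
```

Contact at 2.5 N, so I release and lift away.

Emit:
{"name": "apply_moves", "arguments": {"motion": [[[0,0,0],0],[[0,0,0],0],[[0,0,0],0],[[0,0,0],0]], "hand": 5.2}}

```text
clock: 13.55
tool_pos: [0.4971, -0.032, 0.0917]
orientation: [-180.0, -0.0, 104.6]
force: [0.1, -0.3, 0.1]
opening: 0.051
```

Emit:
{"name": "apply_moves", "arguments": {"motion": [[[0,0,2],0],[[0,0,5],0],[[-1,-2,10],0],[[-1,-7,11],0],[[-1,-7,11],0],[[-1,-7,11],0],[[-1,-7,11],0],[[-1,-7,11],0],[[-1,-7,11],0],[[-1,-7,11],0]]}}

```text
clock: 14.55
tool_pos: [0.4875, -0.1013, 0.2016]
orientation: [-180.0, -0.0, 104.7]
force: [-0.4, -0.6, 0.3]
opening: 0.0524
```

```bash
python3 - <<'E'
from h import *
o=ctrl.get_obs();print(o['clock'],o['tool_pos'],o['force'])
p,d=ctrl.snapshot('scene');q,d=ctrl.snapshot('side')
cv2.imwrite('pics/m8.png',np.hstack([cv2.resize(p[150:210,190:245],(398,434),interpolation=cv2.INTER_CUBIC),cv2.resize(q[150:210,260:315],(398,434),interpolation=cv2.INTER_CUBIC)]))
E
```

```text
14.55 [ 0.4874737  -0.10128275  0.20159552] [-0.43874346 -0.59182507  0.31393534]
```

View pics/m8.png

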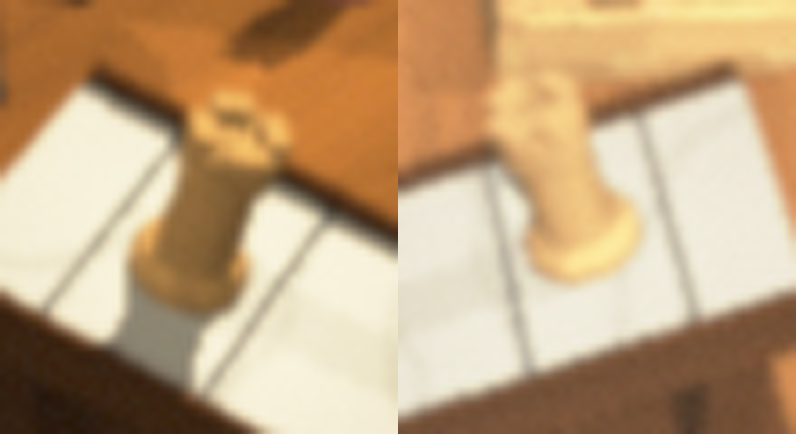

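Rook A stands fully between the lines and has not moved for over a second, so it stays put and goes to the box.

Emit:
{"name": "apply_moves", "arguments": {"motion": [[[0.5,4,0],0],[[1,7,-1],0],[[1,7,-5],0],[[1,7,-9],0],[[1,7,-10.8],0],[[1,7,-10.8],0]], "hand": 5.2}}

```text
clock: 15.25
tool_pos: [0.4955, -0.0321, 0.0914]
orientation: [-179.7, 0.0, 104.6]
force: [0.2, -0.7, 0.6]
opening: 0.0521
```

Emit:
{"name": "apply_moves", "arguments": {"motion": [[[0,0,0],0],[[0,0,0],0],[[0,0,0],0],[[0,0,0],0]], "hand": 2}}

```text
clock: 15.65
tool_pos: [0.4984, -0.0317, 0.0952]
orientation: [179.8, -0.0, 104.6]
force: [-0.5, 1.6, 2.4]
opening: 0.03
```

Emit:
{"name": "apply_moves", "arguments": {"motion": [[[0,0,2],0],[[0,0,6],0],[[0,-4,8],0],[[-1,-9,8],0],[[-2,-14,8],0],[[-3,-19,8],0],[[-4,-24,8],0],[[-4.8,-27.6,7],0],[[-4.8,-27.6,5],0],[[-4.8,-27.6,5],0]]}}

```text
clock: 16.65
tool_pos: [0.4471, -0.3084, 0.1418]
orientation: [-179.8, -0.2, 104.4]
force: [-0.4, 0.5, -1.4]
opening: 0.0301
```

```bash
python3 - <<'E'
from h import *
o=ctrl.get_obs();print(o['clock'],o['tool_pos'],o['force'],o['opening'])
p,d=ctrl.snapshot('scene');q,d=ctrl.snapshot('side')
cv2.imwrite('pics/m9.png',np.hstack([cv2.resize(p[190:330,70:210],(395,395),interpolation=cv2.INTER_CUBIC),cv2.resize(q[90:210,220:340],(395,395),interpolation=cv2.INTER_CUBIC)]))
E
```

```text
16.65 [ 0.4471199  -0.30836258  0.14180285] [-0.41428981  0.5494272  -1.36888153] 0.03007037066540203
```

View pics/m9.png

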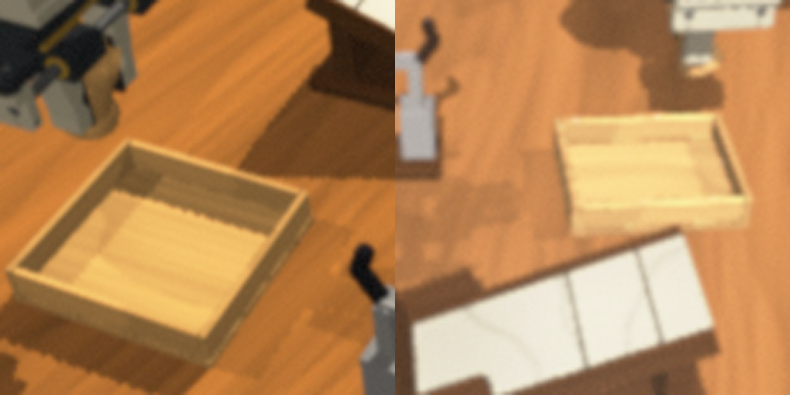

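Emit:
{"name": "apply_moves", "arguments": {"motion": [[[0,0,-4],0],[[0,0,-8],0],[[0,0,-10.5],0],[[0,0,-11.2],0],[[0,0,-11.5],0],[[0,0,-11.5],0]]}}

```text
clock: 17.35
tool_pos: [0.4509, -0.3078, 0.0304]
orientation: [179.9, 0.1, 104.7]
force: [0.7, -0.1, -0.0]
opening: 0.0297
```

Emit:
{"name": "apply_moves", "arguments": {"motion": [[[0,0,-0.2],0],[[-0.2,0,-0.4],0],[[-0.4,-0.1,-0.6],0]]}}

```text
clock: 17.65
tool_pos: [0.448, -0.3095, 0.0258]
orientation: [179.7, 0.2, 104.7]
force: [-1.7, 8.3, 26.2]
opening: 0.0296
```

Emit:
{"name": "apply_moves", "arguments": {"motion": [[[-0.4,-0.1,0.1],0],[[-0.8,-0.2,0.1],0]]}}

```text
clock: 17.85
tool_pos: [0.4398, -0.3115, 0.0259]
orientation: [179.7, 0.2, 104.6]
force: [2.6, 0.7, 2.5]
opening: 0.0303
```

```bash
python3 - <<'E'
from h import *
o=ctrl.get_obs();print(o['clock'],o['tool_pos'],o['force'],o['opening'])
p,d=ctrl.snapshot('scene');q,d=ctrl.snapshot('side')
cv2.imwrite('pics/m10.png',np.hstack([cv2.resize(p[215:315,70:170],(395,395),interpolation=cv2.INTER_CUBIC),cv2.resize(q[90:190,240:340],(395,395),interpolation=cv2.INTER_CUBIC)]))
E
```

```text
17.85 [ 0.43982155 -0.31148791  0.02587729] [2.55598626 0.69746339 2.53935407] 0.03028269243088809
```

View pics/m10.png

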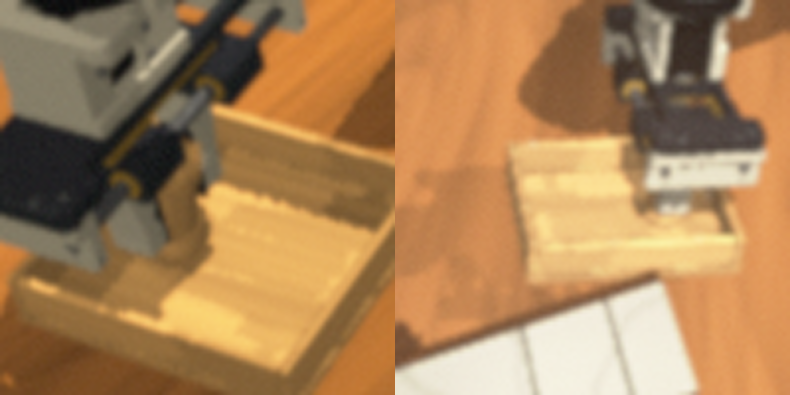

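Emit:
{"name": "apply_moves", "arguments": {"motion": [[[0,0,0],0],[[0,0,0],0]], "hand": 3.1}}

```text
clock: 18.15
tool_pos: [0.4372, -0.311, 0.0244]
orientation: [180.0, 0.0, 104.6]
force: [-0.9, 0.2, 0.7]
opening: 0.0311
```

Emit:
{"name": "apply_moves", "arguments": {"motion": [[[0,0,0],0],[[0,0,0],0],[[0,0,0],0],[[0,0,0],0]], "hand": 4.8}}

```text
clock: 18.55
tool_pos: [0.4373, -0.3108, 0.0238]
orientation: [-180.0, -0.0, 104.6]
force: [0.4, 0.1, 0.9]
opening: 0.0474
```

Emit:
{"name": "apply_moves", "arguments": {"motion": [[[0,0,2],0],[[0,0,6],0],[[0,0,11],0],[[0,0,16],0],[[0,3,19],0],[[0,8,19],0]]}}

```text
clock: 19.15
tool_pos: [0.44, -0.2321, 0.2186]
orientation: [179.6, 0.2, 104.4]
force: [1.1, 0.9, -0.3]
opening: 0.0475
```

```bash
python3 - <<'E'
from h import *
o=ctrl.get_obs();print(o['clock'],o['tool_pos'],o['force'],o['opening'])
p,d=ctrl.snapshot('scene');q,d=ctrl.snapshot('side')
cv2.imwrite('pics/sc11.png',p)
cv2.imwrite('pics/m11.png',np.hstack([cv2.resize(p[215:315,70:170],(395,395),interpolation=cv2.INTER_CUBIC),cv2.resize(q[90:190,240:340],(395,395),interpolation=cv2.INTER_CUBIC)]))
E
```

```text
19.15 [ 0.4400218  -0.23210569  0.21858998] [ 1.08227752  0.94195611 -0.3206519 ] 0.047471369320503116
```

View pics/m11.png

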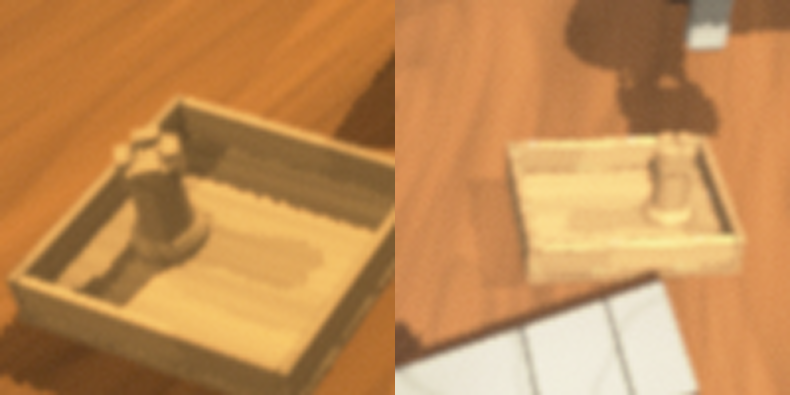

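Rook A stands upright in the box (m11, (165,200) in the left half). Now rook B.

Emit:
{"name": "apply_moves", "arguments": {"motion": [[[11.5,48,1],0],[[11.5,48,1],0],[[11.5,48,1],0],[[11.5,48,1],0],[[11.5,48,1],0],[[11.5,48,1],0],[[11.5,48,1],0],[[11.5,48,1],0],[[11.5,48,1],0],[[11.5,48,1],0]], "hand": 5.5}}

```text
clock: 20.25
tool_pos: [0.5527, 0.2514, 0.2235]
orientation: [-180.0, 0.0, 104.6]
force: [0.9, -0.1, -0.4]
opening: 0.0548
```

Emit:
{"name": "apply_moves", "arguments": {"motion": [[[0,0,0],0],[[0,0,0],0],[[0,0,0],0]]}}

```text
clock: 20.55
tool_pos: [0.5522, 0.2483, 0.2235]
orientation: [-179.9, 0.0, 104.6]
force: [0.0, -0.3, -0.0]
opening: 0.0548
```

```bash
python3 - <<'E'
from h import *
o=ctrl.get_obs();print(o['tool_pos'],o['orientation'])
p,d=ctrl.snapshot('wrist');cv2.imwrite('pics/w2.png',p)
cv2.imwrite('pics/w2c.png',cv2.resize(p[130:220,200:320],None,fx=6,fy=6,interpolation=cv2.INTER_CUBIC));np.savez('pics/w2.npz',d=d,t=o['tool_pos'],o=o['orientation'])
E
```

```text
[0.5521928  0.24828901 0.22352005] [-1.79939714e+02  2.69677660e-02  1.04569753e+02]
```

View pics/w2c.png

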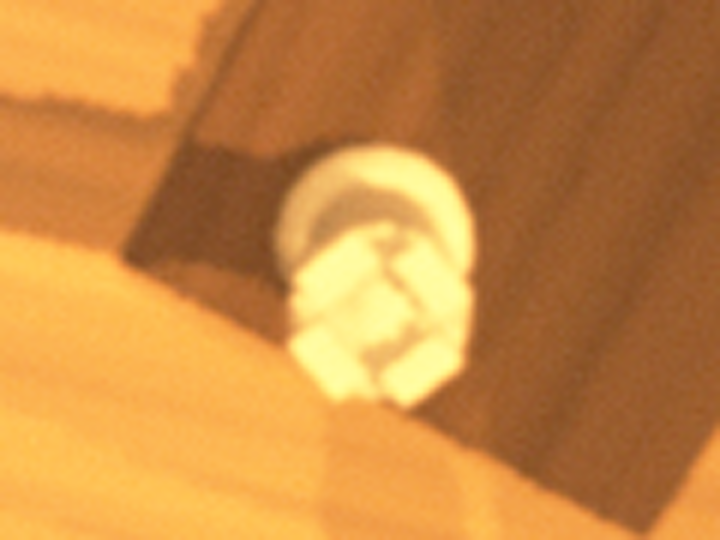

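Rook B in the crop: head centre (381,312), foot centre about (375,245).

```bash
python3 - <<'E'
from h import *
z=np.load('pics/w2.npz');T=wT(z['t'],z['o'])
f=lambda x,y:((x+.5)/6-.5+200,(y+.5)/6-.5+130)
print(won(T,f(381,312),.072),won(T,f(375,245),.014))
E
```

```text
[0.55247001 0.25503908 0.072     ] [0.55387378 0.25523788 0.014     ]
```

Emit:
{"name": "apply_moves", "arguments": {"motion": [[[0.1,0.7,-4],0],[[0.1,0.7,-9],0],[[0.1,0.7,-14],0],[[0.1,0.7,-17],0],[[0.1,0.7,-19],0],[[0.1,0.7,-20.2],0],[[0.1,0.7,-20.2],0],[[0.1,0.7,-20.2],0]]}}

```text
clock: 21.4
tool_pos: [0.5542, 0.2561, 0.0231]
orientation: [179.9, -0.0, 104.6]
force: [-0.4, -0.3, 0.4]
opening: 0.0548
```

Emit:
{"name": "apply_moves", "arguments": {"motion": [[[0,0,0],0],[[0,0,0],0],[[0,0,0],0],[[0,0,0],0],[[0,0,0],0]], "hand": 2}}

```text
clock: 21.9
tool_pos: [0.5539, 0.2564, 0.0226]
orientation: [179.9, -0.0, 104.6]
force: [-0.6, -0.5, 3.6]
opening: 0.0302
```

Emit:
{"name": "apply_moves", "arguments": {"motion": [[[0,0,4],0],[[0,0,9],0],[[0,0,13],0],[[-1,-4,13],0],[[-2,-9,13],0],[[-3,-14,13],0],[[-4,-18.5,13],0],[[-5.5,-23,13],0],[[-6.5,-27,13],0],[[-6.8,-29.1,11],0]]}}

```text
clock: 22.9
tool_pos: [0.4856, -0.037, 0.134]
orientation: [179.8, 0.0, 104.5]
force: [1.6, 0.0, -1.1]
opening: 0.0301
```

Emit:
{"name": "apply_moves", "arguments": {"motion": [[[0,0,-2],0],[[0,0,-2.8],0],[[0,0,-2.8],0]]}}

```text
clock: 23.2
tool_pos: [0.4854, -0.0349, 0.1035]
orientation: [-179.9, 0.0, 104.6]
force: [0.4, -0.4, -1.4]
opening: 0.03
```

```bash
python3 - <<'E'
from h import *
o=ctrl.get_obs();print(o['clock'],o['tool_pos'],o['force'],o['opening'])
p,d=ctrl.snapshot('scene');
cv2.imwrite('pics/m12.png',cv2.resize(p[110:230,170:300],(650,600),interpolation=cv2.INTER_CUBIC))
E
```

```text
23.2 [ 0.48539106 -0.0349008   0.10345782] [ 0.40272474 -0.35910151 -1.35718457] 0.029998611002911197
```

View pics/m12.png

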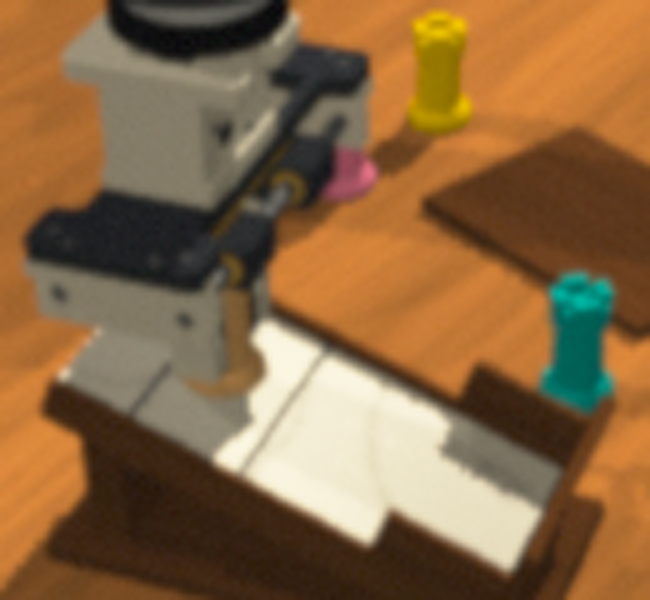

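Emit:
{"name": "apply_moves", "arguments": {"motion": [[[0,0,-0.2],0],[[0,0,-0.5],0],[[0,0,-0.8],0]], "hand": 2.95}}

```text
clock: 23.55
tool_pos: [0.4903, -0.0335, 0.099]
orientation: [179.5, 0.1, 104.8]
force: [5.8, 1.2, 16.5]
opening: 0.0297
```

Emit:
{"name": "apply_moves", "arguments": {"motion": [[[0.1,0,-0.2],0],[[0.2,0,-0.4],0],[[0.2,0,-0.4],0]]}}

```text
clock: 23.85
tool_pos: [0.4939, -0.033, 0.0958]
orientation: [179.3, 0.1, 104.8]
force: [6.1, 2.2, 13.8]
opening: 0.0298
```

Emit:
{"name": "apply_moves", "arguments": {"motion": [[[0,0,-0.2],0],[[0.1,0,-0.4],0],[[0.1,0,-0.4],0]]}}

```text
clock: 24.15
tool_pos: [0.4965, -0.0327, 0.0927]
orientation: [179.1, 0.1, 104.8]
force: [8.2, 1.5, 17.6]
opening: 0.0298
```

```bash
python3 - <<'E'
from h import *
o=ctrl.get_obs();print(o['clock'],o['tool_pos'],o['force'],o['opening'])
p,d=ctrl.snapshot('scene');q,d=ctrl.snapshot('side')
cv2.imwrite('pics/m13.png',np.hstack([cv2.resize(p[150:210,190:245],(398,434),interpolation=cv2.INTER_CUBIC),cv2.resize(q[150:210,260:315],(398,434),interpolation=cv2.INTER_CUBIC)]))
E
```

```text
24.15 [ 0.49649794 -0.03266367  0.09274196] [ 8.24135362  1.53390489 17.55311168] 0.029769973906642298
```

View pics/m13.png

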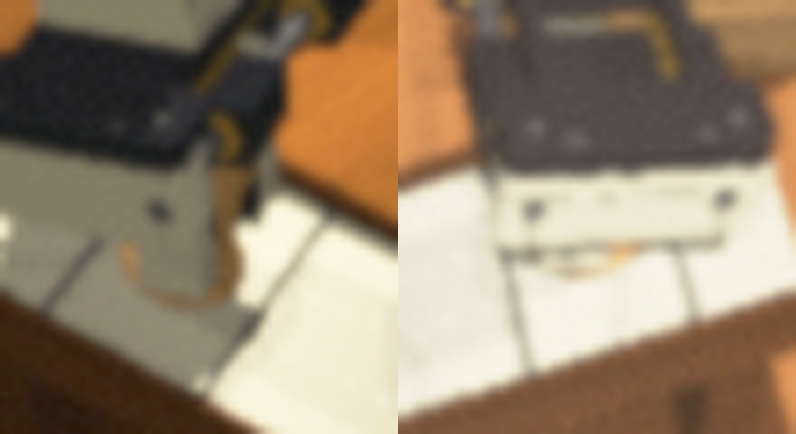

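Emit:
{"name": "apply_moves", "arguments": {"motion": [[[0.4,0.05,0.1],0],[[0.8,0.1,0.35],0],[[0.8,0.1,0.35],0]]}}

```text
clock: 24.55
tool_pos: [0.4978, -0.0332, 0.0923]
orientation: [179.9, 0.0, 104.6]
force: [2.2, 1.9, 5.5]
opening: 0.0297
```

Emit:
{"name": "apply_moves", "arguments": {"motion": [[[0,0,0],0],[[0,0,0],0]], "hand": 3.1}}

```text
clock: 24.75
tool_pos: [0.4967, -0.0337, 0.0916]
orientation: [180.0, 0.0, 104.6]
force: [2.4, 0.2, 2.4]
opening: 0.0311
```

Emit:
{"name": "apply_moves", "arguments": {"motion": [[[0,0,0],0],[[0,0,0],0],[[0,0,0],0]], "hand": 5.2}}

```text
clock: 25.05
tool_pos: [0.4955, -0.0342, 0.0909]
orientation: [-179.9, -0.0, 104.6]
force: [0.3, 1.0, -0.3]
opening: 0.0485
```

```bash
python3 - <<'E'
from h import *
o=ctrl.get_obs();print(o['clock'],o['tool_pos'],o['force'],o['opening'])
p,d=ctrl.snapshot('scene');q,d=ctrl.snapshot('side')
cv2.imwrite('pics/m14.png',np.hstack([cv2.resize(p[110:230,170:300],(390,400),interpolation=cv2.INTER_CUBIC),cv2.resize(q[120:230,210:340],(390,400),interpolation=cv2.INTER_CUBIC)]))
E
```

```text
25.05 [ 0.49549145 -0.03417329  0.09090392] [ 0.30415454  1.0097575  -0.29595656] 0.04852640982976657
```

View pics/m14.png

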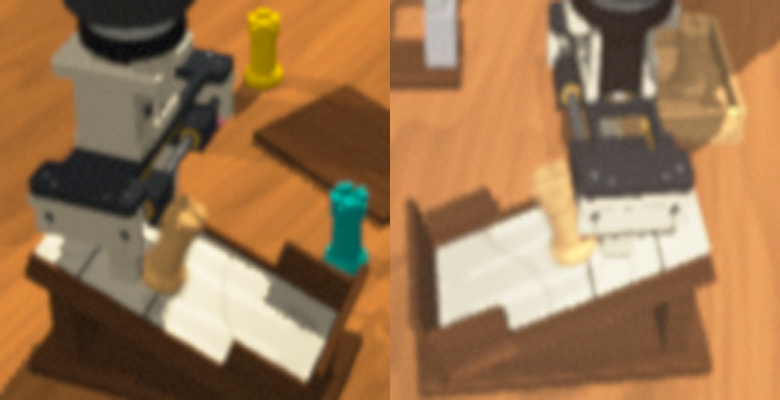

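Rook B is sliding downhill by itself: its foot is past the lower line at (165,280) in the left half. I'll lift clear and watch.

Emit:
{"name": "apply_moves", "arguments": {"motion": [[[0,0,2],0],[[-1,0,6],0],[[-2,-3,11],0],[[-2,-8,12],0],[[-2,-8,12],0],[[-2,-8,12],0],[[-2,-8,12],0],[[-2,-8,12],0],[[-2,-8,12],0],[[-2,-8,12],0]]}}

```text
clock: 26.15
tool_pos: [0.4765, -0.1132, 0.211]
orientation: [-179.9, -0.0, 104.7]
force: [-0.0, -0.6, 1.3]
opening: 0.0519
```

```bash
python3 - <<'E'
from h import *
o=ctrl.get_obs();print(o['clock'],o['tool_pos'],o['force'],o['opening'])
p,d=ctrl.snapshot('scene');q,d=ctrl.snapshot('side')
cv2.imwrite('pics/m15.png',np.hstack([cv2.resize(p[110:230,170:300],(390,400),interpolation=cv2.INTER_CUBIC),cv2.resize(q[120:230,210:340],(390,400),interpolation=cv2.INTER_CUBIC)]))
cv2.imwrite('pics/scF.png',p);cv2.imwrite('pics/sdF.png',q)
E
```

```text
26.15 [ 0.47645276 -0.11322646  0.21101586] [-0.02196579 -0.55927886  1.25529591] 0.05186856478001595
```

View pics/m15.png

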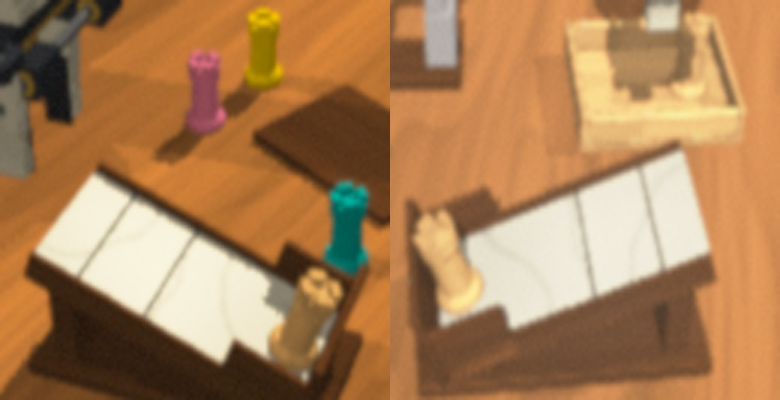

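View pics/scF.png

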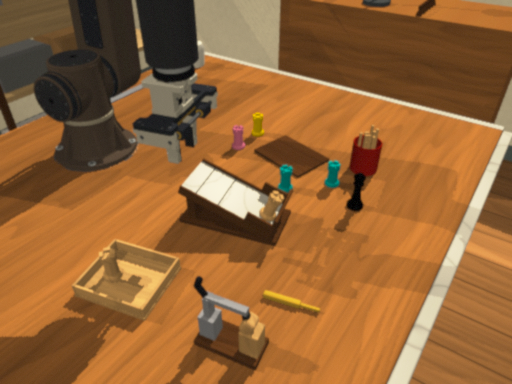

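View pics/sdF.png

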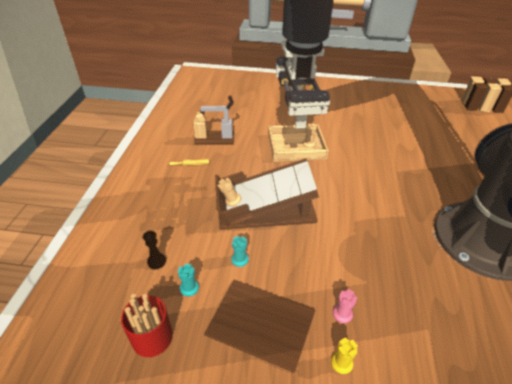

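Rook B rests in the pocket against the stop board, at (268,207) in the scene view. Rook A stands in the box at (111,265), the bystanders look unmoved, and the arm is clear. I'll hand the job in.

```bash
python3 -c "
from plant import ctrl
print(ctrl.close_job(), ctrl.get_obs()['clock'])"
```

```text
the job is handed in; nothing more can be done
the job is handed in; nothing more can be done
```

Both rooks were tested and sorted, and I handed the job in at about 26 s.

- **Rook A (nearer the robot), stays put:** It held for over a second between the lines and now stands upright in the box. On its first standing the foot overlapped the upper line by about 3 mm. I regripped it, stood it again fully between the lines, and it held there too.
- **Rook B, slides:** I stood it between the lines and let go. It slid down by itself and stopped upright against the stop board in the pocket, where I left it.

**Last checks:** The final scene and side pictures show rook A upright in the box and rook B at rest in the pocket. By eye, the queen, punch, tin and clamp are where they started, and the gripper was empty and clear of everything.

**Readings that disagreed:**
- The grip opening read 30 mm on the 27 mm stem.
- The first depth plane fit of the slab gave a wrong slope (38–43°). I used two-view triangulation of the scribed lines instead, which gave 20.3°.
- Wrist force peaked at about 26 N while pressing the rooks down.

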